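# Flip an outlet-box cover over the edge of the fitting board

### The arm

A 6-joint arm with a two-finger parallel gripper is mounted at the origin on the work surface. World frame = base frame: x ahead of the robot, y to its left, z up, the work surface at z = 0. Lengths are in mm, angles in degrees, forces in N, time in s.
With the tool pointing down it reaches from about 350 to 850 mm from the base axis. Payload 8.1 kg.
Tool frame: the origin (TCP) lies on the mounting face of the last link; the fingertips stand 173 mm ahead of it and the grasp point (between the pads) lies 155 mm ahead of it; z points along the fingers, y is the direction in which the jaws open and shut (so a half turn about z gives the same grasp; the last joint's range is limited). The gripper opens to 85 mm and grips with 20 to 120 N. Pads are 22 mm wide; open, the fingers measure 114 mm over their backs; the gripper's body (76 mm by 85 mm) begins 54 mm behind the grasp point. The pads swing forward as they close: fully open they stand 13 mm farther back than shut.
Start: joints at [70.107, 7.471, 85.268, -0, 87.261, -4.893], TCP at [155.27, 579.567, 404.692] pointing down, gripper open.
Joint ranges: [-169.43, 169.43], [-51.17, 129.36], [1.28, 143.12], [-76.62, 256.62], [0, 156.53], [-152.29, 152.29]. Speed limits (degrees/s): [136.94, 136.94, 159.86, 180, 180, 180].

### API

Orientations are given as [roll, pitch, yaw] about the fixed x, y, z axes, in that order (R = Rz(yaw) Ry(pitch) Rx(roll)).
In Python, from bench import * gives the robot as it stands.
- The arm moves only by the shell command python3 -m jog 'ROWS' [FORCE]. ROWS is JSON, a list of rows, each an object of numbers: "tx", "ty", "tz": the shift along the tool's x, y, z as a fraction of full scale; "ax", "ay", "az": the turn, a rotation vector about the tool's x, y, z as a fraction of full scale; "hand": the opening, from 0 (shut) to 1 (fully open). A call has 1 to 5 rows; each row is the pose to reach, as a shift and turn from the pose commanded when the call began, along the tool's axes at that moment; what a row does not reach only later rows make up. Full scale, the value 1, is 150 mm for a shift and 45 degrees for a turn. A row lasts 1/12 s, in which the tool goes at most 41.7 mm and 7.16 degrees, less where a joint would pass 70% of its speed; a pose out of reach is approached as far as the arm can. A call with a number of a shift or a turn outside -1 to 1 is refused whole. A call with a gripper value outside its range is refused whole. The fingers move at their own pace and stop on an object; FORCE is the grip in N (left out, the last holds). Time passes only in rows, so rows that repeat a pose let the fingers close. It gives the time, the measured TCP pose, the force and the opening at its end, in the units of the state.
- sense(): the state, without advancing time (a new reading comes with each control period).
- snapshot(name): name is "side" or "top" or "wrist"; returns a dict with "pixels" (400x640x3 uint8, red, green, blue), "z_map" (400x640 float32, mm along the optical axis (not along the pixel's ray), 0 where there is no reading), "intrinsics" (3x3 intrinsics, pixels), "D" ([k1, k2, p1, p2, k3] as OpenCV has them; the pictures are not rectified), "R" (3x3) and "t" (3): a world point X has camera coordinates R X + t. Camera axes: x right, y down, z forward; pixel columns grow to the right and rows downward; lengths in mm; the calibration is good to about 2 mm. A picture is of the moment at which its call begins.
- hand_in(): hands the job in, once; it reports no verdict.
The state is a dict: "time": time; "joint_pos": joint angles; "qd": joint speeds; "joint_efforts": joint torques, N m; "tool_pos": TCP position; "tcp_rot": TCP orientation; "ft_force": force on the tool from outside, world axes, zero at the start; "wrist_torque": the same for the moment, N m; "finger_gap": finger opening in mm.
Only numpy, scipy, OpenCV 4.12 (cv2) and the standard library are available. Lean on these libraries where they do the work, as an engineer would, in place of code of your own. Each camera call takes 0.05 s, during which the arm holds its last target.

### The job

The cover plate of an outdoor outlet box lies face up on the bench in front of the raised fitting board. With the fingertips, push it flat up to the board's near edge until it sits square against it, then tip it up against that edge and over, so that it comes to rest flat on the board with its rubber-gasket side up. Do not pick the cover up (its far side stays low, at the edge, while it turns over), and leave everything else on the bench and board where it is.

Things in the scene. Friction and masses are not known exactly. Their poses are not given: they have to be found in the camera images.
- cover: Loose grey plate 84 mm (its x) by 100 mm (its y) by 16 mm thick, 0.12 to 0.20 kg, sharp-edged. Origin: centre of the gasket side, which is down at the start. z points out of the smooth face (up at the start, down when flipped). x points at the start to the board, within 16 degrees of the board's x; its far side starts 8 to 65 mm short of the board. Rubs well on a fingertip (friction about 1).
- cover_lead (a point): Middle of the cover's far side face, the 100 mm long side that faces the board at the start; 8 mm above the underside, 42 mm from the centre along the cover's +x. This side is the one to set against the board and to pivot on.
- cover_rear (a point): Middle of the cover's near side face, the 100 mm long side that faces the robot at the start; 8 mm above the underside, 42 mm from the centre along -x.
- board: Fixed plywood board with cork inlay, 165 mm deep (x), 380 mm wide (y), top 10 mm above the bench: its near edge, with an aluminium strip, is an upright step 10 mm high. Origin: middle of the near edge at bench height. x points from that edge across the board, away from the robot; y along the edge to the left. The middle 200 mm of its width are free; jar and box stand to the sides.
- screw_jar: Leave alone: closed jar, 44 mm across, 50 mm tall, on the right of the board. Origin: centre of its underside.
- outlet_box: Leave alone: grey open box 55 x 75 x 42 mm, on the left of the board. Origin: centre of its underside.
- screwdriver: Leave alone: screwdriver 180 mm long lying on the bench to the left of the cover. Origin: mid-length at the underside, x towards its tip.
- wrench: Leave alone: wrench 160 mm long lying on the bench to the right of the cover. Origin: mid-length at the underside, x along it.
- paint_tin: Leave alone: tin 86 mm across, 100 mm tall, standing on the bench at the left. Origin: centre of its underside.
- spray_can: Leave alone: can 60 mm across, 180 mm tall, standing at the right. Origin: centre of its underside.
- mug: Leave alone: white mug 80 mm across, 90 mm tall, standing at the right. Origin: centre of its underside.
There are look-alikes about, which are no part of the job. Of the things that look like the cover, take the one that is farthest to the robot's left at the start.

How it is judged:
By the outcome, as a careful person would: the job done as asked, in the order asked, and still so for the second after the job is handed in, with the robot touching nothing.
It also fails if it takes over 51 s, if anything falls off the work surface, if the arm or the gripper's body presses on something with over 40 N, if the wrist force passes 120 N, or if a joint passes its speed limit or range.

## Working session

There is one attempt and no reset: what is moved stays moved. The work goes in short steps, Python scripts to look and compute and a shell command to move; the robot and the scene stay as the last step left them, time stands still between calls to the robot, and variables do not carry over. Pictures are saved under pics/ and viewed, and the job is handed in when it is done.

```bash
ls; mkdir -p pics; cat > h.py <<'E'
from bench import *
import numpy as np, cv2, pickle
def snap(n,save=None):
    s=snapshot(n)
    if save: cv2.imwrite('pics/'+save,cv2.cvtColor(s['pixels'],cv2.COLOR_RGB2BGR)); pickle.dump(s,open('pics/'+save+'.pkl','wb'))
    return s
def load(save): return pickle.load(open('pics/'+save+'.pkl','rb'))
def cast(s,uv,z):
    uv=np.asarray(uv,float).reshape(-1,1,2)
    K=np.array(s['intrinsics'],float);D=np.array(s['D'],float);R=np.array(s['R']);t=np.array(s['t'])
    n=cv2.undistortPoints(uv,K,D).reshape(-1,2)
    d=np.c_[n,np.ones(len(n))]@R; c=-R.T@t
    return c+d*((z-c[2])/d[:,2])[:,None]
def cloud(s):
    K=np.array(s['intrinsics'],float);D=np.array(s['D'],float);R=np.array(s['R']);t=np.array(s['t'])
    v,u=np.mgrid[:400,:640]
    n=cv2.undistortPoints(np.stack([u,v],-1).reshape(-1,1,2).astype(float),K,D).reshape(-1,2)
    z=s['z_map'].reshape(-1,1)
    P=(np.c_[n,np.ones(len(n))]*z-t)@R
    P[z[:,0]==0]=np.nan
    return P.reshape(400,640,3)
def proj(s,X):
    return cv2.projectPoints(np.asarray(X,float).reshape(-1,1,3),cv2.Rodrigues(np.array(s['R'],float))[0],np.array(s['t'],float),np.array(s['intrinsics'],float),np.array(s['D'],float))[0].reshape(-1,2)
E
python3 - <<'E'
from h import *
np.set_printoptions(precision=2,suppress=True)
print(sense())
for n in('top','side','wrist'):
    s=snap(n,n+'0.png'); print(n,-np.array(s['R']).T@s['t'],np.array(s['R'])[2])
E
```

```text
pics
{'time': 0.0, 'joint_pos': array([70.11,  7.52, 85.33,  0.  , 87.26, -4.89]), 'qd': array([ 0.06, -0.04,  0.01,  0.02, -0.01,  0.06]), 'joint_efforts': array([  0.  , -56.94, -50.06,  -0.  ,   0.01,  -0.  ]), 'tool_pos': array([155.19, 579.35, 403.64]), 'tcp_rot': array([-179.9 ,   -0.01,  165.  ]), 'ft_force': array([-0.46,  0.28, -0.64]), 'wrist_torque': array([ 0.03, -0.03, -0.05]), 'finger_gap': 85.19878540409697}
top [ 412.76   12.37 1388.41] [ 0.11 -0.02 -0.99]
side [354.86 692.47 871.33] [ 0.2  -0.64 -0.74]
wrist [ 78.93 600.13 373.59] [ 0.3  -0.08 -0.95]
```

View pics/top0.png

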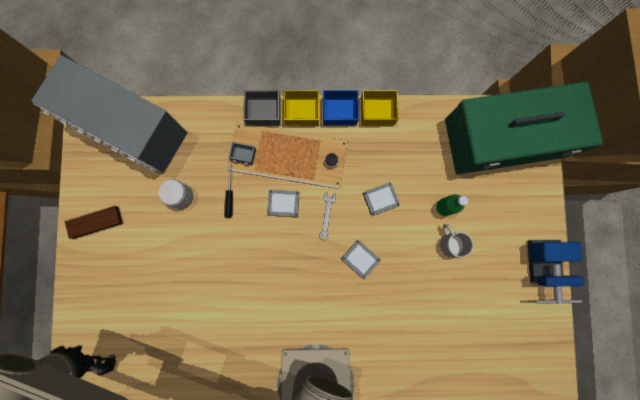

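View pics/side0.png

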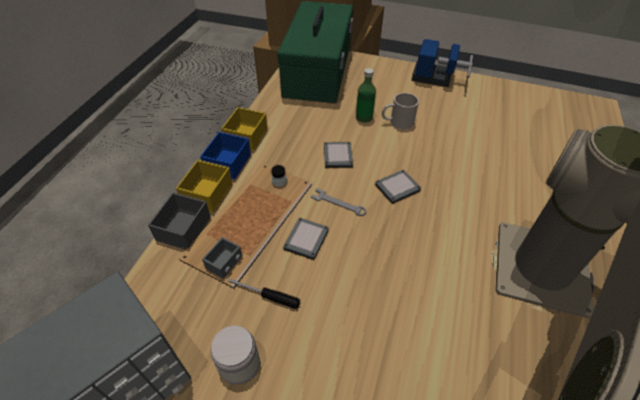

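Look-alikes in the top view: plates at (284,203), (381,198) and (361,259). World +y is image left, so (284,203) is the one farthest left, and it also lies in front of the board. Next I'll check it in a crop and measure it.

```bash
python3 - <<'E'
from h import *
np.set_printoptions(precision=1,suppress=True)
s=load('top0.png')
im=cv2.cvtColor(s['pixels'],cv2.COLOR_RGB2BGR)
c=im[120:230,215:365]; cv2.imwrite('pics/crop0.png',cv2.resize(c,None,fx=5,fy=5,interpolation=cv2.INTER_CUBIC))
print(cast(s,[[284,203]],16),cast(s,[[381,198]],16),cast(s,[[361,259]],16))
P=cloud(s)
for w,(u,v) in dict(cover=(284,203),bench=(260,230),board=(290,155),jar=(331,160)).items(): print(w,P[v,u])
# cover top by height
h=P[...,2]; 
m=((h>9)&(h<24)&(np.arange(400)[:,None]>188)&(np.arange(400)[:,None]<220)&(np.arange(640)[None]>262)&(np.arange(640)[None]<305)).astype(np.uint8)
cs,_=cv2.findContours(m,cv2.RETR_EXTERNAL,cv2.CHAIN_APPROX_NONE); c=max(cs,key=cv2.contourArea)
r=cast(s,c.reshape(-1,2),16)[:,:2].astype(np.float32); print('cover rect',cv2.minAreaRect(r), np.array(cv2.boxPoints(cv2.minAreaRect(r))))
# strip
g=im.astype(int)
pts=[]
for u in range(235,345,5):
    col=g[165:192,u].sum(1); pts.append((u,165+col.argmax(),col.max()))
print(pts)
E
```

```text
[[579.5  97.1  16. ]] [[ 593.4 -223.1   16. ]] [[ 394.1 -152.4   16. ]]
cover [579.7  97.2  14.7]
bench [492.6 177.5  -1.7]
board [741.9  77.1   9.9]
jar [713.  -57.4  58.1]
cover rect ((581.1227416992188, 101.00352478027344), (99.88113403320312, 87.20074462890625), 86.36001586914062) [[534.4  53.9]
 [621.5  48.4]
 [627.8 148.1]
 [540.8 153.6]]
[(235, np.int64(170), np.int64(501)), (240, np.int64(171), np.int64(502)), (245, np.int64(172), np.int64(477)), (250, np.int64(172), np.int64(457)), (255, np.int64(173), np.int64(494)), (260, np.int64(174), np.int64(484)), (265, np.int64(175), np.int64(496)), (270, np.int64(176), np.int64(499)), (275, np.int64(177), np.int64(485)), (280, np.int64(177), np.int64(482)), (285, np.int64(178), np.int64(505)), (290, np.int64(179), np.int64(479)), (295, np.int64(180), np.int64(498)), (300, np.int64(181), np.int64(488)), (305, np.int64(181), np.int64(467)), (310, np.int64(182), np.int64(482)), (315, np.int64(183), np.int64(488)), (320, np.int64(184), np.int64(484)), (325, np.int64(185), np.int64(504)), (330, np.int64(186), np.int64(500)), (335, np.int64(187), np.int64(488)), (340, np.int64(191), np.int64(465))]
```

View pics/crop0.png

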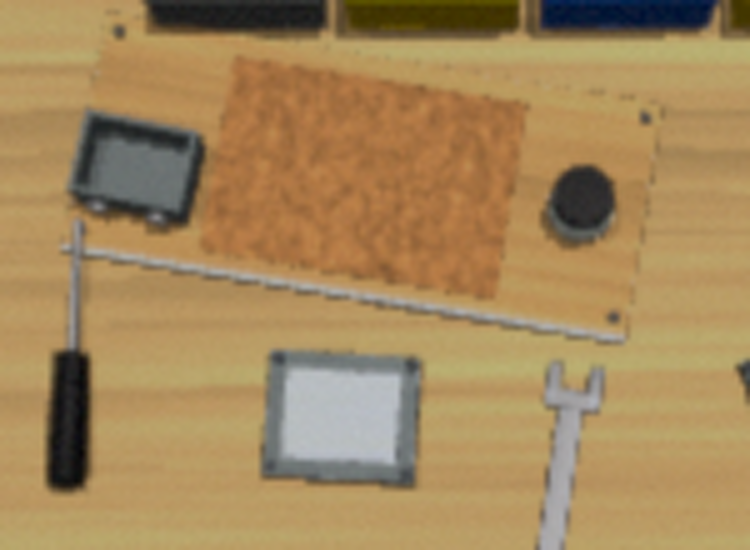

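View pics/wrist0.png

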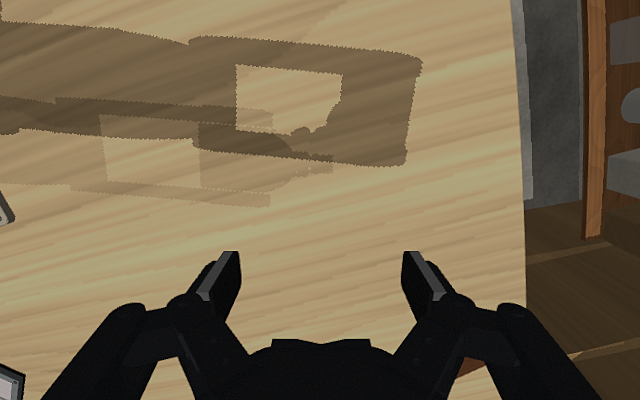

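```bash
python3 - <<'E'
from h import *
np.set_printoptions(precision=1,suppress=True)
s=load('top0.png')
im=cv2.cvtColor(s['pixels'],cv2.COLOR_RGB2BGR)
g=im.astype(float).sum(2)
# strip subpixel; reddish-less
pts=[]
for u in range(250,338,2):
    v0=int(round(170+(u-235)*0.17)); w=im[v0-3:v0+4,u].astype(float); sc=np.clip(w[:,0]-w[:,2]+60,0,None)+0 # blue minus red
    sc=sc-sc.min(); pts.append((u,(sc*np.arange(v0-3,v0+4)).sum()/sc.sum()))
X=cast(s,pts,10)[:,:2]
vx=cv2.fitLine(X.astype(np.float32),cv2.DIST_HUBER,0,.01,.01).ravel(); print('strip',vx, np.degrees(np.arctan2(vx[1],vx[0])))
print('strip ends',cast(s,[[227.5,169.3],[339.5,188]],10))
# cover: grey mask  (low saturation)
hsv=cv2.cvtColor(im,cv2.COLOR_BGR2HSV)
m=((hsv[...,1]<70)).astype(np.uint8); m[:186]=0;m[225:]=0;m[:,:262]=0;m[:,305:]=0
cs,_=cv2.findContours(m,cv2.RETR_EXTERNAL,cv2.CHAIN_APPROX_NONE); c=max(cs,key=cv2.contourArea)
r=cast(s,c.reshape(-1,2),16)[:,:2].astype(np.float32); R=cv2.minAreaRect(r);print(R,cv2.boxPoints(R))
# white face
m2=((hsv[...,1]<70)&(hsv[...,2]>150)).astype(np.uint8)*m
cs,_=cv2.findContours(m2,cv2.RETR_EXTERNAL,cv2.CHAIN_APPROX_NONE); c=max(cs,key=cv2.contourArea)
R=cv2.minAreaRect(cast(s,c.reshape(-1,2),16)[:,:2].astype(np.float32));print('white',R)
E
python3 - <<'E'
import sys; sys.path.insert(0,'.')
from h import *
s=load('side0.png') if False else __import__('pickle').load(open('pics/side0.png.pkl','rb'))
im=cv2.cvtColor(s['pixels'],cv2.COLOR_RGB2BGR)
cv2.imwrite('pics/crop1.png',cv2.resize(im[150:310,170:370],None,fx=4,fy=3.75,interpolation=cv2.INTER_CUBIC))
E
```

```text
strip [  0.2   1.  659.2  78.7] 80.06921
strip ends [[694.9 285.   10. ]
 [628.8 -86.8  10. ]]
((580.2702026367188, 100.90234375), (99.53328704833984, 83.59569549560547), 85.87954711914062) [[535.   54.3]
 [618.4  48.3]
 [625.5 147.5]
 [542.2 153.5]]
white ((581.0839233398438, 101.45518493652344), (75.77947235107422, 60.64334487915039), 86.11315155029297)
```

View pics/crop1.png

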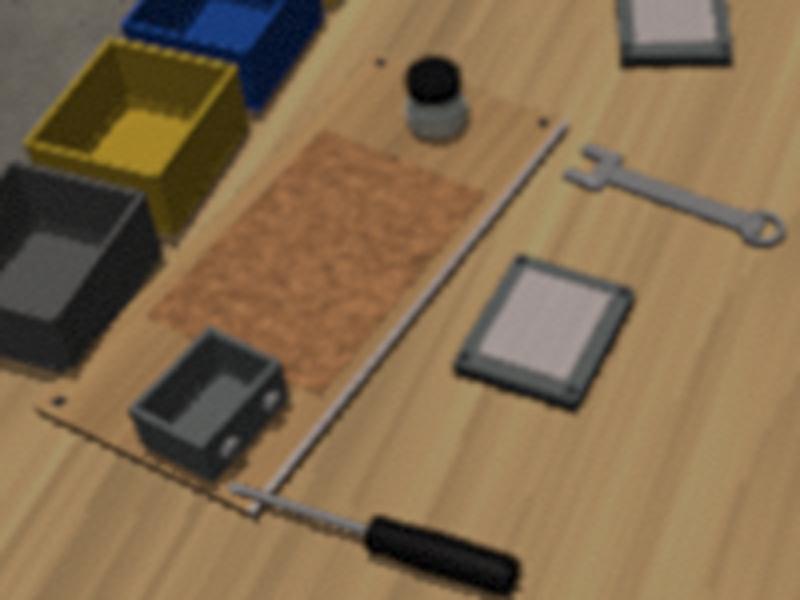

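The top crop shows the chosen cover at px (284,203). It is face up, with its far side about 38 mm short of the aluminium strip, which runs from px (227,169) to (339,188). The screwdriver is to its left and the wrench to its right, both clear of the push path. In the world the cover centre is (580,101) at yaw -4.1°, measured 99.5 x 83.6 mm against the stated 100 x 84. The board yaw is -9.9°.

First I'll bring the gripper over behind the cover.

```bash

python3 -m jog '[{"tx":-0.85,"ty":-0.81},{"tx":-0.85,"ty":-0.81},{"tx":-0.85,"ty":-0.81},{"tx":-0.85,"ty":-0.81,"hand":0.6},{"tx":-0.85,"ty":-0.81,"hand":0.6}]'
python3 -m jog '[{"tx":-0.85,"ty":-0.81},{"tx":-0.85,"ty":-0.81},{"tx":-0.85,"ty":-0.81},{"tx":-0.85,"ty":-0.81,"hand":0.6},{"tx":-0.85,"ty":-0.81,"hand":0.6}]'
python3 -m jog '[{"tx":-0.85,"ty":-0.81},{"tx":-0.85,"ty":-0.81},{"tx":-0.85,"ty":-0.81},{"tx":-0.85,"ty":-0.81,"hand":0.6},{"tx":-0.85,"ty":-0.81,"hand":0.6}]'
```

```text
invalid input at $[0]: expected keys tx, ty, tz, ax, ay, az, hand
invalid input at $[0]: expected keys tx, ty, tz, ax, ay, az, hand
invalid input at $[0]: expected keys tx, ty, tz, ax, ay, az, hand
```

All keys are required in every row.

```bash

python3 -m jog '[{"tx":-0.85,"ty":-0.81,"tz":0,"ax":0,"ay":0,"az":-0.11,"hand":0.6},{"tx":-0.85,"ty":-0.81,"tz":0,"ax":0,"ay":0,"az":-0.11,"hand":0.6},{"tx":-0.85,"ty":-0.81,"tz":0,"ax":0,"ay":0,"az":-0.11,"hand":0.6},{"tx":-0.85,"ty":-0.81,"tz":0,"ax":0,"ay":0,"az":-0.11,"hand":0.6},{"tx":-0.85,"ty":-0.81,"tz":0,"ax":0,"ay":0,"az":-0.11,"hand":0.6}]'
python3 -m jog '[{"tx":-0.9,"ty":-0.74,"tz":0,"ax":0,"ay":0,"az":0,"hand":0.6},{"tx":-0.9,"ty":-0.74,"tz":0,"ax":0,"ay":0,"az":0,"hand":0.6},{"tx":-0.9,"ty":-0.74,"tz":0,"ax":0,"ay":0,"az":0,"hand":0.6},{"tx":-0.9,"ty":-0.74,"tz":0,"ax":0,"ay":0,"az":0,"hand":0.6},{"tx":-0.9,"ty":-0.74,"tz":0,"ax":0,"ay":0,"az":0,"hand":0.6}]'
cat >> h.py <<'E'
from scipy.spatial.transform import Rotation as Ro
O=np.array([661.3,99.1,0]); BY=-9.93
RB=Ro.from_euler('z',BY,degrees=True).as_matrix()  # board frame
def b2w(p): return O+RB@np.asarray(p,float)
def w2b(p): return RB.T@(np.asarray(p,float)-O)
def Rtool(phi): # fingers forward by phi, y along board y
    return Ro.from_euler('xyz',[180,0,170.07],degrees=True).as_matrix()@Ro.from_euler('y',-phi,degrees=True).as_matrix()
def plan(tipb,phi,L=173):
    st=sense(); R0=Ro.from_euler('xyz',st['tcp_rot'],degrees=True).as_matrix(); p0=np.array(st['tool_pos'])
    R1=Rtool(phi); p1=b2w(tipb)-L*R1[:,2]
    d=R0.T@(p1-p0); w=np.degrees(Ro.from_matrix(R0.T@R1).as_rotvec())
    np.set_printoptions(precision=3,suppress=True)
    print('tip now(board)',w2b(p0+L*R0[:,2]),'rpy',st['tcp_rot'],'gap',st['finger_gap'],'F',RB.T@st['ft_force'],'t',st['time'])
    print('t',d/150,'a',w/45)
E
python3 -c "
from h import *
plan([-165,-12,110],30)"
```

```text
time: 0.57
tool_pos: [249.0, 425.5, 404.2]
tcp_rot: [-179.9, 0.1, 169.8]
ft_force: [-0.3, -0.4, 0.2]
finger_gap: 51.2
time: 0.98
tool_pos: [363.3, 292.6, 404.6]
tcp_rot: [-179.9, 0.1, 169.7]
ft_force: [-0.1, -0.0, 0.5]
finger_gap: 51.2
tip now(board) [-326.627  138.967  231.605] rpy [-179.914    0.096  169.72 ] gap 51.168013180464875 F [-0.093 -0.063  0.503] t 0.9833
t [-0.507 -1.004  0.968] a [-0.004 -0.665 -0.007]
```

```bash

python3 -m jog '[{"tx":-0.51,"ty":-1.0,"tz":0.3,"ax":0,"ay":-0.66,"az":0,"hand":0.6},{"tx":-0.51,"ty":-1.0,"tz":0.3,"ax":0,"ay":-0.66,"az":0,"hand":0.6},{"tx":-0.51,"ty":-1.0,"tz":0.3,"ax":0,"ay":-0.66,"az":0,"hand":0.6},{"tx":-0.51,"ty":-1.0,"tz":0.3,"ax":0,"ay":-0.66,"az":0,"hand":0.6},{"tx":-0.51,"ty":-1.0,"tz":0.3,"ax":0,"ay":-0.66,"az":0,"hand":0.6}]'
python3 - <<'E'
from h import *
plan([-165,-12,60],30)
s=snap('wrist','wrist1.png')
E
```

```text
time: 1.4
tool_pos: [408.8, 131.7, 355.5]
tcp_rot: [-179.7, 29.9, 170.0]
ft_force: [-1.1, 0.2, -1.0]
finger_gap: 51.5
tip now(board) [-168.233  -12.463  205.448] rpy [-179.704   29.862  169.987] gap 51.46659832384994 F [-1.095  0.018 -1.027] t 1.4
t [0.467 0.001 0.852] a [-0.007 -0.003 -0.002]
```

View pics/wrist1.png

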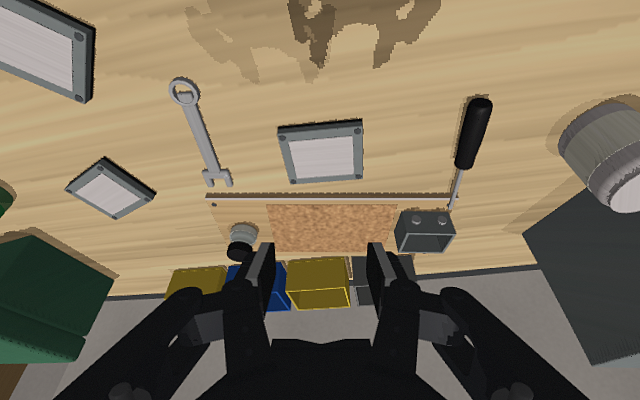

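The wrist view is upside down, with the robot at the top. The cover is centred at (320,152) with the strip below it at row 195, and the two open fingertips straddle its middle. Descending behind the near side.

```bash

python3 -m jog '[{"tx":0.47,"ty":0,"tz":0.85,"ax":0,"ay":0,"az":0,"hand":0.6},{"tx":0.47,"ty":0,"tz":0.85,"ax":0,"ay":0,"az":0,"hand":0.6},{"tx":0.47,"ty":0,"tz":0.85,"ax":0,"ay":0,"az":0,"hand":0.6},{"tx":0.47,"ty":0,"tz":0.85,"ax":0,"ay":0,"az":0,"hand":0.6},{"tx":0.47,"ty":0,"tz":0.85,"ax":0,"ay":0,"az":0,"hand":0.6}]'
python3 - <<'E'
from h import *
plan([-155,-12,6],30)
for n in('wrist','side'): snap(n,n+'2.png')
s=load('side2.png');im=cv2.cvtColor(s['pixels'],cv2.COLOR_RGB2BGR)
cv2.imwrite('pics/crop2.png',cv2.resize(im[150:310,230:430],None,fx=4,fy=3.75,interpolation=cv2.INTER_CUBIC))
E
```

```text
time: 1.87
tool_pos: [408.7, 135.0, 208.3]
tcp_rot: [-179.8, 29.1, 170.1]
ft_force: [-1.0, -1.1, -1.0]
finger_gap: 51.3
tip now(board) [-170.92    -8.964   57.116] rpy [-179.754   29.09   170.053] gap 51.27247225073354 F [-0.758 -1.224 -1.038] t 1.8667
t [ 0.091 -0.024  0.35 ] a [-0.006 -0.02  -0.   ]
```

View pics/crop2.png

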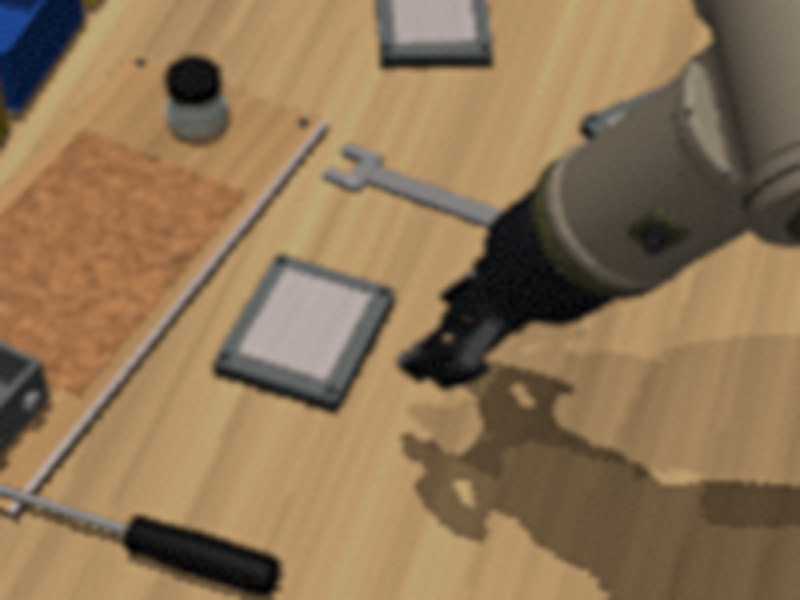

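```bash

python3 -m jog '[{"tx":0.08,"ty":-0.02,"tz":0.33,"ax":0,"ay":-0.02,"az":0,"hand":0.6},{"tx":0.08,"ty":-0.02,"tz":0.33,"ax":0,"ay":-0.02,"az":0,"hand":0.6},{"tx":0.08,"ty":-0.02,"tz":0.33,"ax":0,"ay":-0.02,"az":0,"hand":0.6},{"tx":0.08,"ty":-0.02,"tz":0.33,"ax":0,"ay":-0.02,"az":0,"hand":0.6}]'
python3 - <<'E'
from h import *
plan([-145,-12,6],30)
for n in('wrist','side'): snap(n,n+'3.png')
s=load('side3.png');im=cv2.cvtColor(s['pixels'],cv2.COLOR_RGB2BGR)
cv2.imwrite('pics/crop3.png',cv2.resize(im[200:280,280:380],None,fx=8,fy=7.5,interpolation=cv2.INTER_CUBIC))
E
```

```text
time: 2.3
tool_pos: [426.3, 130.2, 167.2]
tcp_rot: [179.9, 30.7, 169.9]
ft_force: [0.6, -0.0, 1.1]
finger_gap: 51.3
tip now(board) [-148.515   -9.99    18.468] rpy [179.94   30.704 169.913] gap 51.26454934197203 F [0.62  0.076 1.136] t 2.3
t [ 0.008 -0.014  0.084] a [-0.     0.016 -0.003]
```

View pics/crop3.png

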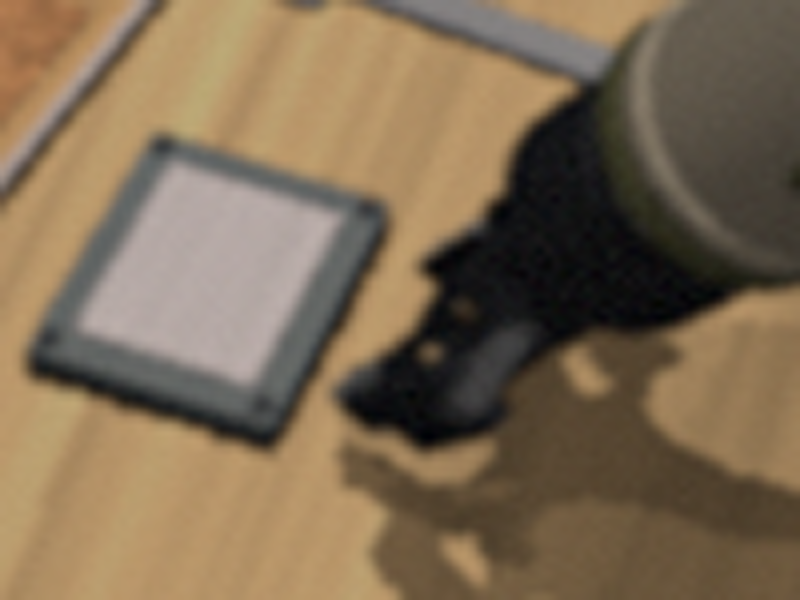

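View pics/wrist3.png

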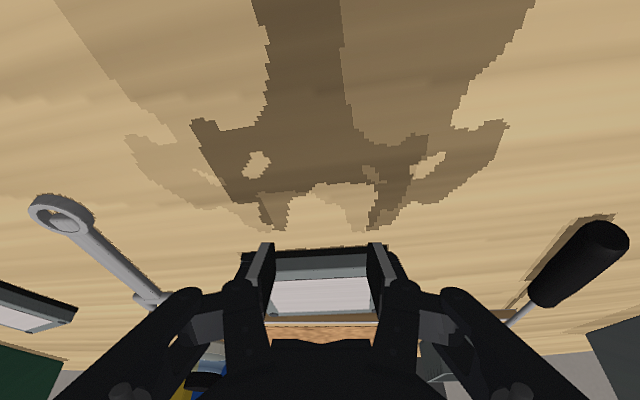

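```bash

python3 -c "
from h import *
plan([-145,-12,6],30)"
python3 -m jog '[{"tx":0,"ty":-0.01,"tz":0,"ax":0,"ay":0,"az":0,"hand":0.6}]'
python3 -c "
from h import *
plan([-145,-12,6],30)"
```

```text
tip now(board) [-147.888   -9.596   19.536] rpy [179.863  30.834 169.89 ] gap 51.18278041226567 F [-0.954  0.852  0.174] t 2.4
t [ 0.013 -0.015  0.087] a [ 0.001  0.019 -0.003]
time: 2.48
tool_pos: [426.1, 128.8, 167.8]
tcp_rot: [179.9, 30.8, 169.9]
ft_force: [-0.3, -1.1, 0.7]
finger_gap: 51.4
tip now(board) [-148.118  -11.15    19.25 ] rpy [179.863  30.837 169.906] gap 51.39830228498432 F [-0.063 -1.102  0.701] t 2.4833
t [ 0.011 -0.005  0.087] a [ 0.001  0.019 -0.003]
```

```bash

python3 -m jog '[{"tx":0.01,"ty":0,"tz":0.06,"ax":0,"ay":0.02,"az":0,"hand":0.6},{"tx":0.01,"ty":0,"tz":0.06,"ax":0,"ay":0.02,"az":0,"hand":0.6}]'
python3 -m jog '[{"tx":0.01,"ty":0,"tz":0.02,"ax":0,"ay":0,"az":0,"hand":0.6},{"tx":0.01,"ty":0,"tz":0.02,"ax":0,"ay":0,"az":0,"hand":0.6}]'
python3 - <<'E'
from h import *
plan([-130,-12,6],30)
snap('side','side4.png')
s=load('side4.png');im=cv2.cvtColor(s['pixels'],cv2.COLOR_RGB2BGR)
cv2.imwrite('pics/crop4.png',cv2.resize(im[200:280,280:380],None,fx=8,fy=7.5,interpolation=cv2.INTER_CUBIC))
E
```

```text
time: 2.65
tool_pos: [428.6, 127.6, 157.6]
tcp_rot: [179.9, 29.8, 169.9]
ft_force: [-0.5, -0.3, -0.6]
finger_gap: 51.4
time: 2.82
tool_pos: [428.1, 127.5, 153.5]
tcp_rot: [180.0, 29.7, 169.9]
ft_force: [-0.5, 0.2, -0.2]
finger_gap: 51.3
tip now(board) [-148.735  -12.417    3.304] rpy [179.986  29.745 169.933] gap 51.32599141639404 F [-0.55   0.133 -0.157] t 2.8167
t [-0.112  0.002  0.046] a [-0.001 -0.006 -0.003]
```

View pics/crop4.png

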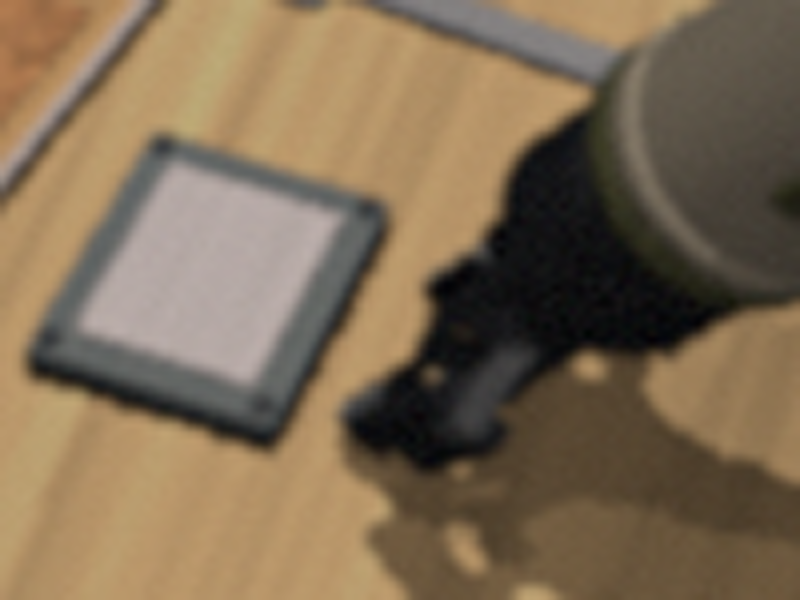

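```bash

python3 -c "
from h import *
plan([-140,-12,7],15,168)"
```

```text
tip now(board) [-151.334  -12.453    7.563] rpy [179.999  29.725 169.946] gap 51.64969835394917 F [ 1.05   0.417 -0.421] t 2.8667
t [-0.348  0.003  0.078] a [-0.001  0.327 -0.003]
```

```bash

python3 -m jog '[{"tx":-0.12,"ty":0,"tz":0.02,"ax":0,"ay":0.11,"az":0,"hand":0.6},{"tx":-0.24,"ty":0,"tz":0.05,"ax":0,"ay":0.22,"az":0,"hand":0.6},{"tx":-0.35,"ty":0,"tz":0.08,"ax":0,"ay":0.33,"az":0,"hand":0.6},{"tx":-0.35,"ty":0,"tz":0.08,"ax":0,"ay":0.33,"az":0,"hand":0.6}]'
python3 -c "
from h import *
plan([-140,-12,5],15,168)"
```

```text
time: 3.2
tool_pos: [482.7, 118.3, 171.7]
tcp_rot: [179.9, 14.9, 169.9]
ft_force: [0.6, 0.4, 2.1]
finger_gap: 51.7
tip now(board) [-136.007  -11.66     9.34 ] rpy [179.86   14.919 169.865] gap 51.69232749252999 F [0.569 0.464 2.123] t 3.2
t [ 0.035 -0.001  0.021] a [ 0.002 -0.002 -0.004]
```

```bash

python3 -m jog '[{"tx":0.06,"ty":0,"tz":0.0,"ax":0,"ay":0,"az":0,"hand":0.6},{"tx":0.06,"ty":0,"tz":0.03,"ax":0,"ay":0,"az":0,"hand":0.6},{"tx":0.06,"ty":0,"tz":0.03,"ax":0,"ay":0,"az":0,"hand":0.6}]'
python3 - <<'E'
from h import *
plan([-140,-12,5],15,168)
snap('side','side5.png')
s=load('side5.png');im=cv2.cvtColor(s['pixels'],cv2.COLOR_RGB2BGR)
cv2.imwrite('pics/crop5.png',cv2.resize(im[200:280,280:380],None,fx=8,fy=7.5,interpolation=cv2.INTER_CUBIC))
E
```

```text
time: 3.45
tool_pos: [471.1, 120.3, 165.3]
tcp_rot: [-179.9, 15.1, 170.0]
ft_force: [-29.4, -4.6, 52.9]
finger_gap: 51.6
tip now(board) [-147.377  -12.2      3.058] rpy [-179.939   15.053  169.972] gap 51.581024410238385 F [-28.129  -9.586  52.932] t 3.45
t [-0.052 -0.     0.   ] a [-0.002  0.001 -0.002]
```

View pics/crop5.png

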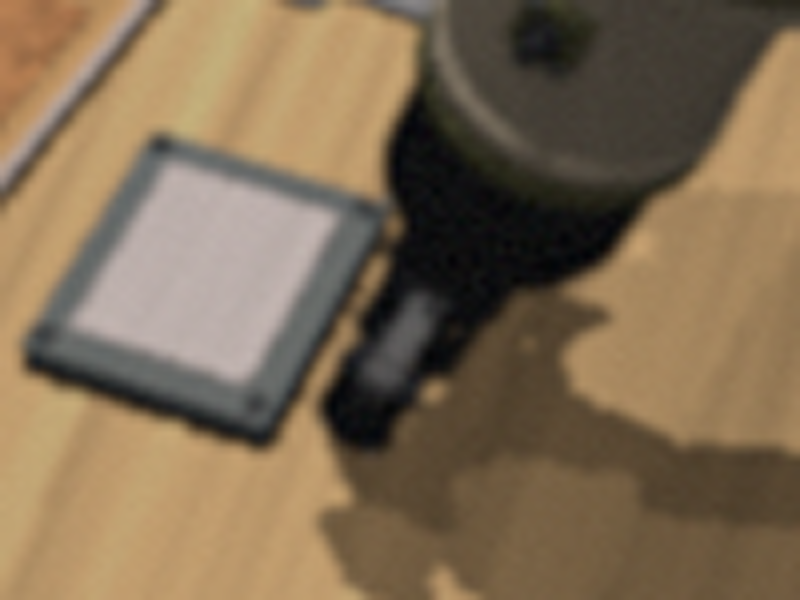

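Fingertips reached the bench (53 N), so tip height is now calibrated. Raising about 3 mm.

```bash

python3 -m jog '[{"tx":0,"ty":0,"tz":-0.03,"ax":0,"ay":0,"az":0,"hand":0.6},{"tx":0,"ty":0,"tz":-0.03,"ax":0,"ay":0,"az":0,"hand":0.6}]'
python3 -c "
from h import *
plan([-99,-12,6],15,168)"
```

```text
time: 3.67
tool_pos: [468.5, 120.4, 166.6]
tcp_rot: [-180.0, 15.0, 170.0]
ft_force: [0.4, -0.1, 0.0]
finger_gap: 51.6
tip now(board) [-150.125  -12.402    4.326] rpy [-179.972   14.987  169.996] gap 51.56342964816628 F [ 0.431 -0.012  0.043] t 3.6667
t [-0.332  0.002  0.077] a [-0.001 -0.    -0.002]
```

```bash

python3 -m jog '[{"tx":-0.035,"ty":0,"tz":0.009,"ax":0,"ay":0,"az":0,"hand":0.6},{"tx":-0.07,"ty":0,"tz":0.018,"ax":0,"ay":0,"az":0,"hand":0.6},{"tx":-0.105,"ty":0,"tz":0.027,"ax":0,"ay":0,"az":0,"hand":0.6},{"tx":-0.14,"ty":0,"tz":0.036,"ax":0,"ay":0,"az":0,"hand":0.6},{"tx":-0.17,"ty":0,"tz":0.044,"ax":0,"ay":0,"az":0,"hand":0.6}]'
python3 -m jog '[{"tx":-0.03,"ty":0,"tz":0.008,"ax":0,"ay":0,"az":0,"hand":0.6},{"tx":-0.06,"ty":0,"tz":0.015,"ax":0,"ay":0,"az":0,"hand":0.6},{"tx":-0.09,"ty":0,"tz":0.022,"ax":0,"ay":0,"az":0,"hand":0.6},{"tx":-0.12,"ty":0,"tz":0.03,"ax":0,"ay":0,"az":0,"hand":0.6},{"tx":-0.14,"ty":0,"tz":0.035,"ax":0,"ay":0,"az":0,"hand":0.6}]'
python3 - <<'E'
from h import *
plan([-95,-12,5],15,168)
for n in('side','top'): snap(n,n+'6.png')
s=load('side6.png');im=cv2.cvtColor(s['pixels'],cv2.COLOR_RGB2BGR)
t=load('top6.png');it=cv2.cvtColor(t['pixels'],cv2.COLOR_RGB2BGR)
a=cv2.resize(im[190:270,260:360],(400,320),interpolation=cv2.INTER_CUBIC)
b=cv2.resize(it[160:240,245:345],(400,320),interpolation=cv2.INTER_CUBIC)
cv2.imwrite('pics/crop6.png',np.hstack([a,b]))
E
```

```text
time: 4.08
tool_pos: [494.3, 116.0, 166.0]
tcp_rot: [-180.0, 14.8, 170.0]
ft_force: [-14.1, 3.2, 20.0]
finger_gap: 51.4
time: 4.5
tool_pos: [515.6, 112.2, 166.1]
tcp_rot: [-179.9, 14.7, 170.0]
ft_force: [-12.7, 1.7, 15.1]
finger_gap: 51.3
tip now(board) [-103.064  -12.423    3.656] rpy [-179.942   14.747  169.992] gap 51.25914198519801 F [-12.808  -0.555  15.103] t 4.5
t [-0.049  0.001  0.005] a [-0.002 -0.006 -0.002]
```

View pics/crop6.png

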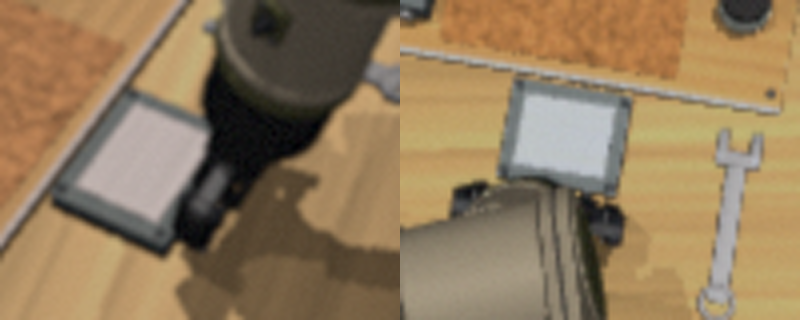

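The cover has squared up (side view left, top view right) and is a few mm short of the strip. The tips are rubbing the bench, so I'll lift about 2 mm and finish the push.

```bash

python3 -m jog '[{"tx":0.0,"ty":0,"tz":-0.014,"ax":0,"ay":0,"az":0,"hand":0.6},{"tx":-0.02,"ty":0,"tz":-0.011,"ax":0,"ay":0,"az":0,"hand":0.6},{"tx":-0.035,"ty":0,"tz":-0.007,"ax":0,"ay":0,"az":0,"hand":0.6}]'
python3 -c "
from h import *
plan([-95,-12,5],15,168)"
```

```text
time: 4.85
tool_pos: [521.0, 110.9, 168.3]
tcp_rot: [-179.9, 14.8, 170.0]
ft_force: [-0.7, -0.6, -0.4]
finger_gap: 51.0
tip now(board) [-97.312 -12.744   5.815] rpy [-179.948   14.788  169.994] gap 51.01813267973277 F [-0.574 -0.711 -0.447] t 4.85
t [-0.009  0.004  0.009] a [-0.002 -0.005 -0.002]
```

```bash

python3 -m jog '[{"tx":-0.01,"ty":0,"tz":0.002,"ax":0,"ay":0,"az":0,"hand":0.6},{"tx":-0.02,"ty":0,"tz":0.004,"ax":0,"ay":0,"az":0,"hand":0.6}]'
python3 -c "
from h import *
plan([-95,-12,5],15,168)"
```

```text
time: 5.02
tool_pos: [523.5, 110.4, 168.2]
tcp_rot: [-179.9, 14.6, 170.0]
ft_force: [-23.1, 3.4, 18.9]
finger_gap: 51.5
tip now(board) [-95.424 -12.964   5.593] rpy [-179.924   14.554  169.958] gap 51.48101393033119 F [-23.344  -0.627  18.869] t 5.0167
t [0.007 0.004 0.005] a [-0.002 -0.01  -0.002]
```

```bash

python3 - <<'E'
from h import *
for n in('side','top'): snap(n,n+'7.png')
s=load('side7.png');im=cv2.cvtColor(s['pixels'],cv2.COLOR_RGB2BGR)
t=load('top7.png');it=cv2.cvtColor(t['pixels'],cv2.COLOR_RGB2BGR)
a=cv2.resize(im[190:270,260:360],(400,320),interpolation=cv2.INTER_CUBIC)
b=cv2.resize(it[160:240,245:345],(400,320),interpolation=cv2.INTER_CUBIC)
cv2.imwrite('pics/crop7.png',np.hstack([a,b]))
print(sense()['ft_force'])
E
```

```text
[-14.92798413   1.56922612  11.24589146]
```

View pics/crop7.png

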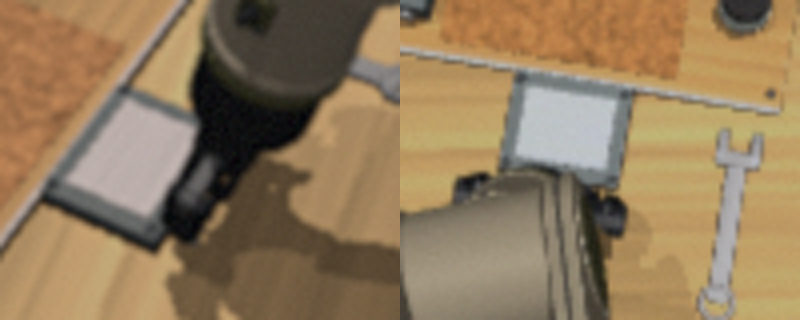

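The cover is seated square against the strip, with the far side touching along its full width in both views and about 15 N of push. Next I'll work out the tipping arc as increments in tool axes.

```bash

cat > arc.py <<'E'
import numpy as np
def arc(s=8.4,phi=14.7,step=5):
    th=np.radians(np.arange(0,96,step)); 
    x0=np.where(th<np.radians(51.3),-10*np.tan(np.minimum(th,1)),-16*np.sin(th))
    x=x0-84*np.cos(th)+s*np.sin(th); z=84*np.sin(th)+s*np.cos(th)
    p=np.radians(phi); dx=x-x[0]; dz=z-z[0]
    tx=(-np.cos(p)*dx-np.sin(p)*dz)/150; tz=(np.sin(p)*dx-np.cos(p)*dz)/150
    for i in range(len(th)): print(int(round(np.degrees(th[i]))),'d %.1f %.1f'%(dx[i],dz[i]),'t %.3f %.3f'%(tx[i],tz[i]))
arc()
E
python3 arc.py
python3 -m jog '[{"tx":-0.008,"ty":0,"tz":-0.022,"ax":0,"ay":0,"az":0,"hand":0.6},{"tx":-0.016,"ty":0,"tz":-0.044,"ax":0,"ay":0,"az":0,"hand":0.6}]'
python3 - <<'E'
from h import *
plan([-95,-12,5],15,168)
for n in('side',): snap(n,n+'8.png')
s=load('side8.png');im=cv2.cvtColor(s['pixels'],cv2.COLOR_RGB2BGR)
cv2.imwrite('pics/crop8.png',cv2.resize(im[190:270,260:360],(700,560),interpolation=cv2.INTER_CUBIC))
E
```

```text
0 d 0.0 0.0 t -0.000 0.000
5 d 0.2 7.3 t -0.013 -0.047
10 d 1.0 14.5 t -0.031 -0.092
15 d 2.4 21.5 t -0.051 -0.134
20 d 4.3 28.2 t -0.075 -0.175
25 d 6.8 34.7 t -0.102 -0.212
30 d 9.7 40.9 t -0.132 -0.247
35 d 13.0 46.7 t -0.163 -0.279
40 d 16.7 52.0 t -0.195 -0.307
45 d 20.5 56.9 t -0.229 -0.332
50 d 24.5 61.3 t -0.262 -0.354
55 d 29.6 65.2 t -0.301 -0.371
60 d 35.4 68.5 t -0.344 -0.382
65 d 41.6 71.3 t -0.389 -0.389
70 d 48.1 73.4 t -0.435 -0.392
75 d 54.9 74.9 t -0.481 -0.390
80 d 61.9 75.8 t -0.528 -0.384
85 d 69.1 76.0 t -0.574 -0.373
90 d 76.4 75.6 t -0.621 -0.358
95 d 83.8 74.5 t -0.666 -0.339
time: 5.28
tool_pos: [523.7, 110.3, 174.3]
tcp_rot: [-179.9, 14.5, 170.0]
ft_force: [-8.5, 2.6, 0.4]
finger_gap: 51.3
tip now(board) [-95.456 -13.041  11.612] rpy [-179.914   14.488  169.966] gap 51.276289967557275 F [-8.831  1.076  0.389] t 5.2833
t [0.018 0.005 0.043] a [-0.002 -0.011 -0.002]
```

View pics/crop8.png

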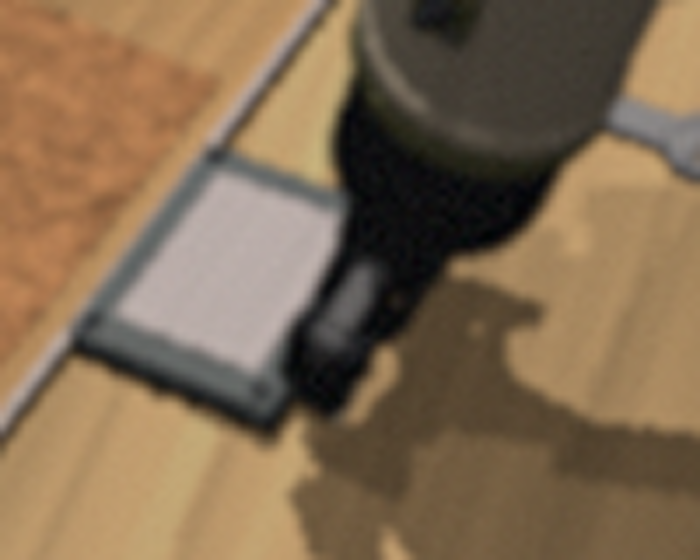

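```bash

cat >> h.py <<'E'
def tilt(s,umin,umax,vmin,vmax):
    P=cloud(s).reshape(-1,3); B=(P-O)@RB
    im=cv2.cvtColor(s['pixels'],cv2.COLOR_RGB2HSV).reshape(-1,3)
    return B.reshape(400,640,3), im.reshape(400,640,3)
def covplane(s):
    B,h=tilt(s,0,0,0,0)
    m=(h[...,1]<60)&(h[...,2]>120)&(B[...,0]>-100)&(B[...,0]<60)&(B[...,1]>-60)&(B[...,1]<40)&(B[...,2]<110)&(B[...,2]>11)
    m=cv2.erode(m.astype(np.uint8),np.ones((3,3)))>0
    Q=B[m]; 
    if len(Q)<10: print('few',len(Q)); return
    A=np.c_[Q[:,:2],np.ones(len(Q))]; c=np.linalg.lstsq(A,Q[:,2],rcond=None)[0]
    print('n',len(Q),'bx',Q[:,0].min(),Q[:,0].max(),'by',Q[:,1].min(),Q[:,1].max(),'z',Q[:,2].min(),Q[:,2].max(),'tilt deg',np.degrees(np.arctan(-c[0])),'yt',np.degrees(np.arctan(c[1])))
E
python3 - <<'E'
from h import *
covplane(load('side7.png'));covplane(load('side8.png')); covplane(load('top7.png')); covplane(snap('top'))
E
```

```text
n 453 bx -72.73868194307121 -15.536800922762852 by -53.24265568656068 21.348836088931424 z 11.80409487383207 22.210842038512652 tilt deg 0.17878924600784152 yt 0.18547557799433423
n 443 bx -72.84408530088591 -16.31128581950177 by -52.487693696871254 21.71006353278106 z 12.936964291825673 24.313193054165563 tilt deg 4.003752861331944 yt 0.5028896214078489
n 330 bx -76.22102055445748 -4.662779529093633 by -55.99038952059765 24.821106955577918 z 11.009759015329234 24.93712791054863 tilt deg 0.2810939150597918 yt -0.6703723158980658
n 391 bx -70.63945947778582 -3.5243151988006054 by -55.73328941863715 21.535626727570634 z 11.515274584162036 28.144217819244624 tilt deg 4.464799379711952 yt 0.22077863888615287
```

The depth fit shows the cover tilted 4.0° (0.2° before), so the friction lift works. Continuing along the arc.

```bash

python3 -m jog '[{"tx":-0.012,"ty":0,"tz":-0.025,"ax":0,"ay":0,"az":0,"hand":0.6},{"tx":-0.024,"ty":0,"tz":-0.05,"ax":0,"ay":0,"az":0,"hand":0.6},{"tx":-0.034,"ty":0,"tz":-0.07,"ax":0,"ay":0,"az":0,"hand":0.6},{"tx":-0.042,"ty":0,"tz":-0.09,"ax":0,"ay":0,"az":0,"hand":0.6}]'
python3 - <<'E'
from h import *
plan([-95,-12,5],15,168)
covplane(snap('side','side9.png'))
E
```

```text
time: 5.72
tool_pos: [526.1, 109.9, 188.8]
tcp_rot: [-179.9, 14.4, 170.0]
ft_force: [-10.2, 2.5, 0.9]
finger_gap: 51.4
tip now(board) [-93.18  -13.031  26.093] rpy [-179.909   14.438  169.968] gap 51.37016333449003 F [-10.521   0.676   0.865] t 5.7167
t [0.058 0.005 0.133] a [-0.003 -0.012 -0.002]
n 386 bx -68.69893744743436 -15.35181131581071 by -53.24726167222358 21.262481981366022 z 16.67207743468868 35.3462039723402 tilt deg 13.730990870594267 yt 0.14183101090917158
```

```bash

python3 -m jog '[{"tx":-0.014,"ty":0,"tz":-0.023,"ax":0,"ay":0,"az":0,"hand":0.6},{"tx":-0.028,"ty":0,"tz":-0.045,"ax":0,"ay":0,"az":0,"hand":0.6},{"tx":-0.042,"ty":0,"tz":-0.064,"ax":0,"ay":0,"az":0,"hand":0.6},{"tx":-0.056,"ty":0,"tz":-0.082,"ax":0,"ay":0,"az":0,"hand":0.6}]'
python3 - <<'E'
from h import *
plan([-95,-12,5],15,168)
covplane(snap('side','side10.png'))
E
```

```text
time: 6.1
tool_pos: [531.0, 109.1, 203.1]
tcp_rot: [-179.9, 14.4, 170.0]
ft_force: [-14.5, 2.5, 5.3]
finger_gap: 51.3
tip now(board) [-88.241 -12.965  40.348] rpy [-179.91    14.424  169.967] gap 51.34492635071922 F [-14.748  -0.057   5.307] t 6.1
t [0.114 0.004 0.217] a [-0.003 -0.013 -0.002]
n 308 bx -62.94432051013854 -14.64791227392578 by -52.80593921485932 20.81300849931659 z 21.16451948030031 46.662759354026974 tilt deg 24.519656480493317 yt 0.21414911274487955
```

```bash

python3 -m jog '[{"tx":-0.015,"ty":0,"tz":-0.018,"ax":0,"ay":0,"az":0,"hand":0.6},{"tx":-0.03,"ty":0,"tz":-0.035,"ax":0,"ay":0,"az":0,"hand":0.6},{"tx":-0.061,"ty":0,"tz":-0.067,"ax":0,"ay":0,"az":0,"hand":0.6},{"tx":-0.093,"ty":0,"tz":-0.095,"ax":0,"ay":0,"az":0,"hand":0.6}]'
python3 - <<'E'
from h import *
plan([-95,-12,5],15,168)
covplane(snap('side','side11.png'))
s=load('side11.png');im=cv2.cvtColor(s['pixels'],cv2.COLOR_RGB2BGR)
cv2.imwrite('pics/crop11.png',cv2.resize(im[180:260,250:350],(700,560),interpolation=cv2.INTER_CUBIC))
E
```

```text
time: 6.48
tool_pos: [541.0, 107.4, 221.0]
tcp_rot: [-179.9, 14.5, 170.0]
ft_force: [-14.9, 2.5, 10.1]
finger_gap: 51.0
tip now(board) [-77.904 -12.822  58.319] rpy [-179.921   14.474  169.973] gap 51.015834373992355 F [-15.072  -0.148  10.094] t 6.4833
t [0.209 0.004 0.316] a [-0.002 -0.012 -0.002]
n 161 bx -50.37346468802584 -11.091859828233503 by -49.86712767900423 19.422876369902657 z 25.844483431209298 55.6694527974012 tilt deg 38.25316932282834 yt 0.4496372554814803
```

View pics/crop11.png

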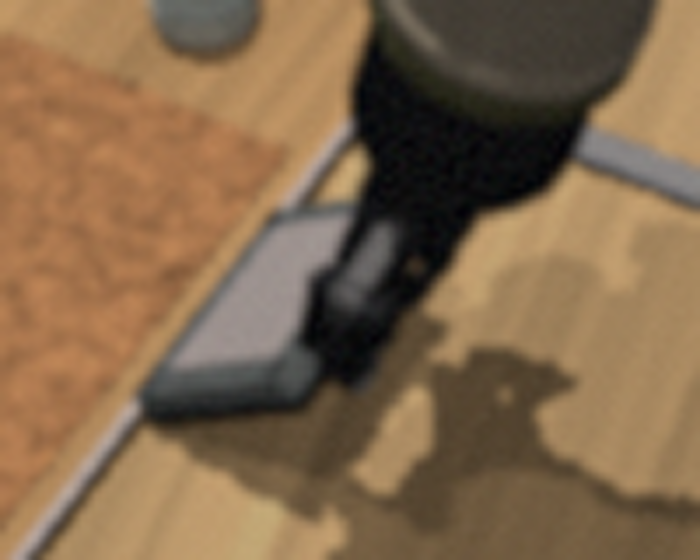

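Cover at 38° with its far side still at the strip (left corner at px (150,400) in the crop). Continuing.

```bash

python3 -m jog '[{"tx":-0.017,"ty":0,"tz":-0.013,"ax":0,"ay":0,"az":0,"hand":0.6},{"tx":-0.034,"ty":0,"tz":-0.025,"ax":0,"ay":0,"az":0,"hand":0.6},{"tx":-0.067,"ty":0,"tz":-0.047,"ax":0,"ay":0,"az":0,"hand":0.6},{"tx":-0.106,"ty":0,"tz":-0.064,"ax":0,"ay":0,"az":0,"hand":0.6}]'
python3 - <<'E'
from h import *
plan([-95,-12,5],15,168)
covplane(snap('side','side12.png'))
s=load('side12.png');im=cv2.cvtColor(s['pixels'],cv2.COLOR_RGB2BGR)
cv2.imwrite('pics/crop12.png',cv2.resize(im[180:260,250:350],(700,560),interpolation=cv2.INTER_CUBIC))
E
```

```text
time: 6.87
tool_pos: [554.7, 105.1, 235.9]
tcp_rot: [-179.9, 14.6, 170.0]
ft_force: [-17.7, 0.7, 19.6]
finger_gap: 51.3
tip now(board) [-63.587 -12.688  73.368] rpy [-179.946   14.646  169.968] gap 51.288180073937326 F [-17.596  -2.329  19.567] t 6.8667
t [0.325 0.003 0.388] a [-0.002 -0.008 -0.002]
n 19 bx -30.47485169662349 -13.565157614236526 by -22.108159738590142 9.334739323245241 z 34.528153524488125 57.97884283340058 tilt deg 51.64266172752603 yt 2.157818171119479
```

View pics/crop12.png

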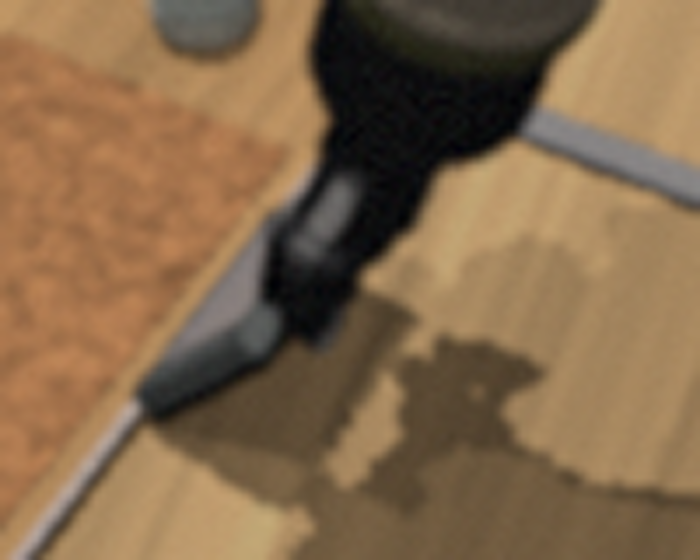

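```bash

python3 -m jog '[{"tx":-0.021,"ty":0,"tz":-0.008,"ax":0,"ay":0,"az":0,"hand":0.6},{"tx":-0.042,"ty":0,"tz":-0.015,"ax":0,"ay":0,"az":0,"hand":0.6},{"tx":-0.087,"ty":0,"tz":-0.023,"ax":0,"ay":0,"az":0,"hand":0.6},{"tx":-0.132,"ty":0,"tz":-0.026,"ax":0,"ay":0,"az":0,"hand":0.6}]'
python3 - <<'E'
from h import *
plan([-95,-12,5],15,168)
snap('side','side13.png')
s=load('side13.png');im=cv2.cvtColor(s['pixels'],cv2.COLOR_RGB2BGR)
cv2.imwrite('pics/crop13.png',cv2.resize(im[180:260,250:350],(700,560),interpolation=cv2.INTER_CUBIC))
E
```

```text
time: 7.25
tool_pos: [574.9, 101.6, 249.0]
tcp_rot: [-180.0, 15.1, 170.0]
ft_force: [-16.5, -4.3, 35.3]
finger_gap: 51.2
tip now(board) [-41.707 -12.508  86.786] rpy [-179.995   15.111  169.959] gap 51.175952568380914 F [-15.504  -7.076  35.268] t 7.25
t [0.483 0.002 0.434] a [-0.001  0.002 -0.002]
```

View pics/crop13.png

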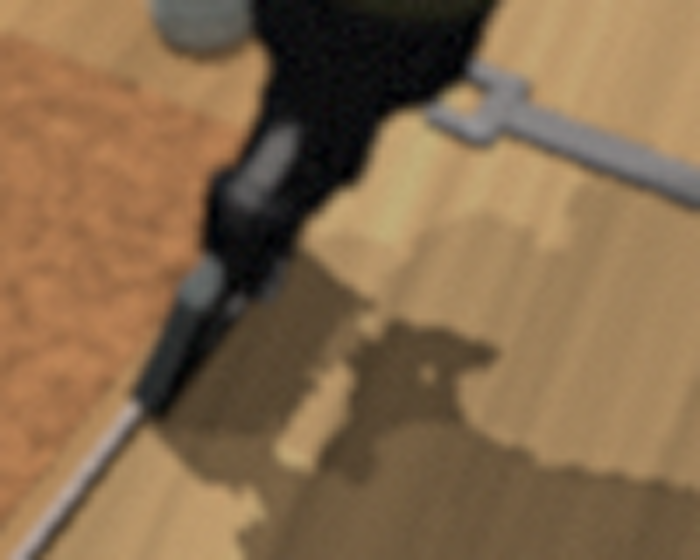

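```bash

python3 -m jog '[{"tx":-0.012,"ty":0,"tz":-0.005,"ax":0,"ay":0,"az":0,"hand":0.6},{"tx":-0.03,"ty":0,"tz":-0.005,"ax":0,"ay":0,"az":0,"hand":0.6},{"tx":-0.055,"ty":0,"tz":-0.003,"ax":0,"ay":0,"az":0,"hand":0.6},{"tx":-0.075,"ty":0,"tz":-0.001,"ax":0,"ay":0,"az":0,"hand":0.6}]'
python3 - <<'E'
from h import *
plan([-95,-12,5],15,168)
snap('side','side14.png')
s=load('side14.png');im=cv2.cvtColor(s['pixels'],cv2.COLOR_RGB2BGR)
cv2.imwrite('pics/crop14.png',cv2.resize(im[180:260,250:350],(700,560),interpolation=cv2.INTER_CUBIC))
E
```

```text
time: 7.63
tool_pos: [587.2, 99.3, 253.6]
tcp_rot: [180.0, 15.4, 169.9]
ft_force: [-9.2, -5.2, 30.1]
finger_gap: 50.9
tip now(board) [-28.343 -12.584  91.686] rpy [179.963  15.43  169.935] gap 50.87416471219985 F [-8.139 -6.706 30.056] t 7.6333
t [0.574 0.003 0.439] a [ 0.     0.01  -0.003]
```

View pics/crop14.png

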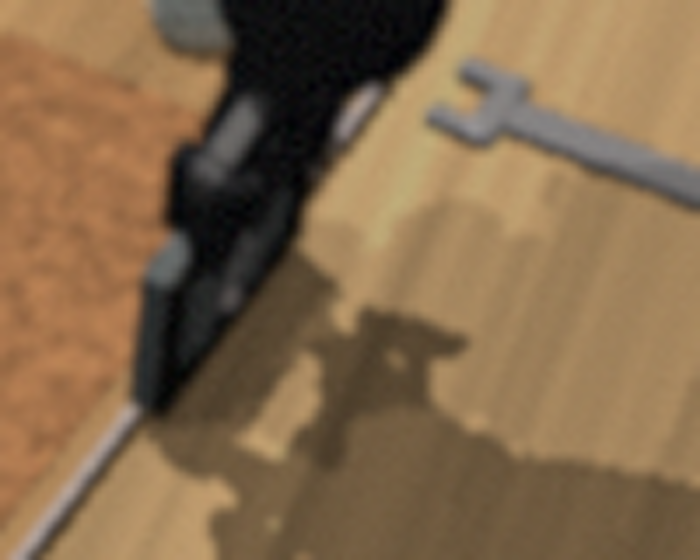

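The fingertip is about 10 mm higher than my bench-pivot model predicts. So the cover is pivoting on the board's top corner, with its far side low at the edge. It stands at about 80° now. I'll continue the arc about that corner with less preload.

```bash

python3 -m jog '[{"tx":-0.016,"ty":0,"tz":-0.002,"ax":0,"ay":0,"az":0,"hand":0.6},{"tx":-0.032,"ty":0,"tz":-0.002,"ax":0,"ay":0,"az":0,"hand":0.6},{"tx":-0.05,"ty":0,"tz":0.0,"ax":0,"ay":0,"az":0,"hand":0.6},{"tx":-0.075,"ty":0,"tz":0.003,"ax":0,"ay":0,"az":0,"hand":0.6},{"tx":-0.09,"ty":0,"tz":0.005,"ax":0,"ay":0,"az":0,"hand":0.6}]'
python3 - <<'E'
from h import *
plan([-95,-12,5],15,168)
snap('side','side15.png')
s=load('side15.png');im=cv2.cvtColor(s['pixels'],cv2.COLOR_RGB2BGR)
cv2.imwrite('pics/crop15.png',cv2.resize(im[180:260,250:350],(700,560),interpolation=cv2.INTER_CUBIC))
E
```

```text
time: 8.1
tool_pos: [600.7, 96.8, 256.5]
tcp_rot: [179.9, 15.5, 169.9]
ft_force: [-4.9, -5.4, 26.2]
finger_gap: 51.1
tip now(board) [-14.34  -12.703  94.641] rpy [179.944  15.522 169.915] gap 51.08120572037132 F [-3.844 -6.181 26.176] t 8.1
t [0.668 0.003 0.432] a [ 0.     0.012 -0.003]
```

View pics/crop15.png

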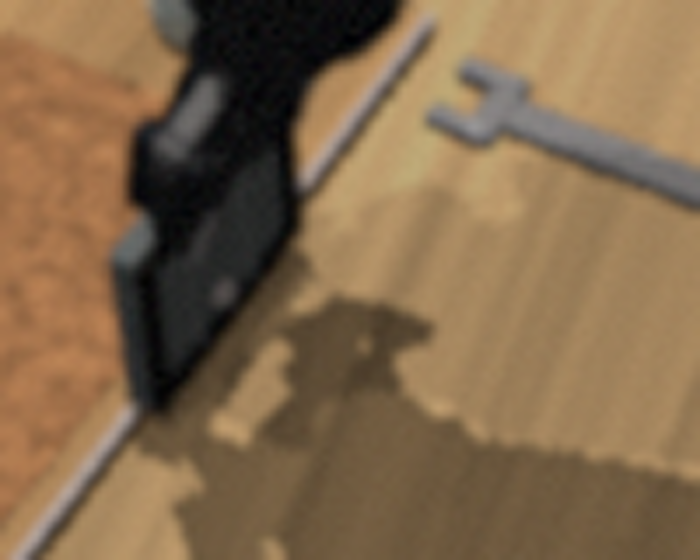

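```bash

python3 -m jog '[{"tx":-0.02,"ty":0,"tz":0.0,"ax":0,"ay":0,"az":0,"hand":0.6},{"tx":-0.04,"ty":0,"tz":0.005,"ax":0,"ay":0,"az":0,"hand":0.6},{"tx":-0.06,"ty":0,"tz":0.01,"ax":0,"ay":0,"az":0,"hand":0.6},{"tx":-0.08,"ty":0,"tz":0.015,"ax":0,"ay":0,"az":0,"hand":0.6}]'
python3 - <<'E'
from h import *
plan([-95,-12,5],15,168)
snap('side','side16.png')
s=load('side16.png');im=cv2.cvtColor(s['pixels'],cv2.COLOR_RGB2BGR)
cv2.imwrite('pics/crop16.png',cv2.resize(im[180:260,250:350],(700,560),interpolation=cv2.INTER_CUBIC))
E
```

```text
time: 8.48
tool_pos: [612.9, 94.7, 257.7]
tcp_rot: [179.9, 15.6, 169.9]
ft_force: [-1.1, -4.3, 23.5]
finger_gap: 51.1
tip now(board) [ -1.738 -12.578  95.865] rpy [179.92   15.588 169.913] gap 51.08620849906555 F [-0.372 -4.403 23.509] t 8.4833
t [0.75  0.002 0.416] a [ 0.001  0.013 -0.003]
```

View pics/crop16.png

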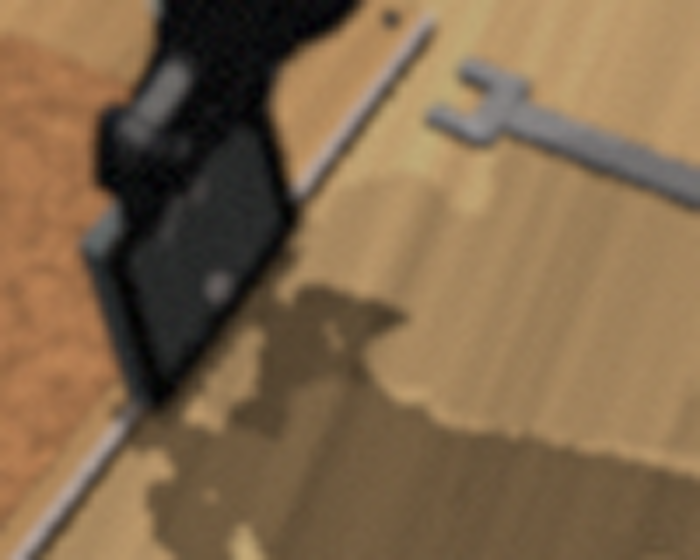

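It's at about 97°, with the gasket side (dark frame) facing the robot. I'll go a little past balance, then let it go over.

```bash

python3 -m jog '[{"tx":-0.022,"ty":0,"tz":0.004,"ax":0,"ay":0,"az":0,"hand":0.6},{"tx":-0.044,"ty":0,"tz":0.011,"ax":0,"ay":0,"az":0,"hand":0.6},{"tx":-0.066,"ty":0,"tz":0.019,"ax":0,"ay":0,"az":0,"hand":0.6},{"tx":-0.088,"ty":0,"tz":0.028,"ax":0,"ay":0,"az":0,"hand":0.6}]'
python3 - <<'E'
from h import *
plan([-95,-12,5],15,168)
snap('side','side17.png')
s=load('side17.png');im=cv2.cvtColor(s['pixels'],cv2.COLOR_RGB2BGR)
cv2.imwrite('pics/crop17.png',cv2.resize(im[180:260,250:350],(700,560),interpolation=cv2.INTER_CUBIC))
E
```

```text
time: 8.87
tool_pos: [626.8, 92.3, 256.9]
tcp_rot: [179.9, 15.6, 169.9]
ft_force: [2.2, -3.4, 20.7]
finger_gap: 51.3
tip now(board) [ 12.417 -12.542  95.159] rpy [179.908  15.628 169.91 ] gap 51.29817481197951 F [ 2.777 -2.987 20.725] t 8.8667
t [0.839 0.002 0.386] a [ 0.001  0.014 -0.003]
```

View pics/crop17.png

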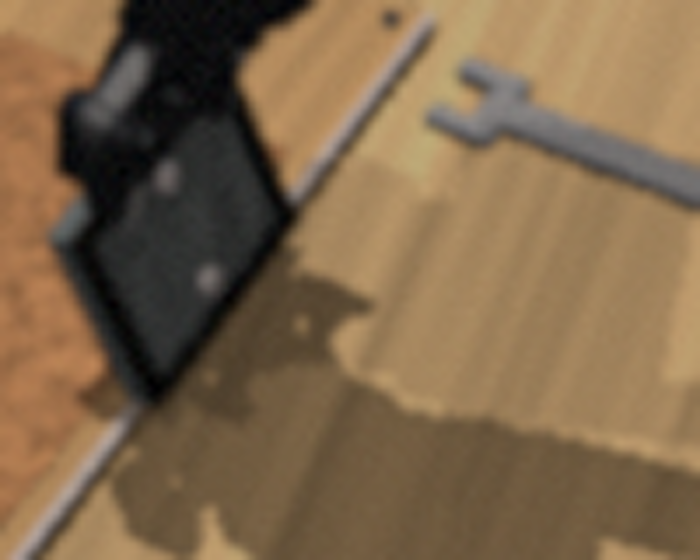

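It's holding steady, so I'll lower it a bit further by friction before letting go.

```bash

python3 -m jog '[{"tx":-0.02,"ty":0,"tz":0.008,"ax":0,"ay":0,"az":0,"hand":0.6},{"tx":-0.04,"ty":0,"tz":0.018,"ax":0,"ay":0,"az":0,"hand":0.6},{"tx":-0.061,"ty":0,"tz":0.03,"ax":0,"ay":0,"az":0,"hand":0.6}]'
python3 - <<'E'
from h import *
plan([-95,-12,5],15,168)
snap('side','side18.png')
s=load('side18.png');im=cv2.cvtColor(s['pixels'],cv2.COLOR_RGB2BGR)
cv2.imwrite('pics/crop18.png',cv2.resize(im[180:260,250:350],(700,560),interpolation=cv2.INTER_CUBIC))
E
```

```text
time: 9.17
tool_pos: [636.7, 90.5, 254.9]
tcp_rot: [179.9, 15.6, 169.9]
ft_force: [4.0, -4.5, 17.7]
finger_gap: 51.4
tip now(board) [ 22.559 -12.504  93.084] rpy [179.898  15.649 169.905] gap 51.390983451729106 F [ 4.663 -3.705 17.66 ] t 9.1667
t [0.9   0.002 0.354] a [ 0.001  0.014 -0.004]
```

View pics/crop18.png

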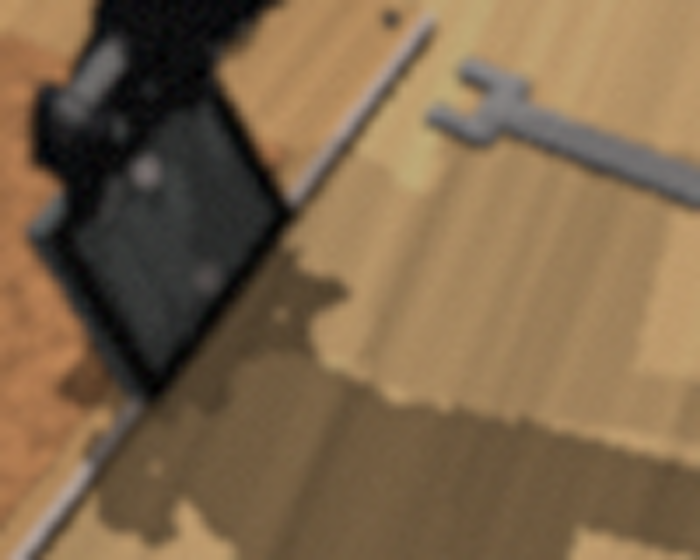

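```bash

python3 -m jog '[{"tx":-0.02,"ty":0,"tz":0.012,"ax":0,"ay":0,"az":0,"hand":0.6},{"tx":-0.04,"ty":0,"tz":0.028,"ax":0,"ay":0,"az":0,"hand":0.6},{"tx":-0.062,"ty":0,"tz":0.045,"ax":0,"ay":0,"az":0,"hand":0.6}]'
python3 - <<'E'
from h import *
plan([-95,-12,5],15,168)
snap('side','side19.png')
s=load('side19.png');im=cv2.cvtColor(s['pixels'],cv2.COLOR_RGB2BGR)
cv2.imwrite('pics/crop19.png',cv2.resize(im[180:260,250:350],(700,560),interpolation=cv2.INTER_CUBIC))
E
```

```text
time: 9.47
tool_pos: [647.6, 88.6, 251.0]
tcp_rot: [179.9, 15.7, 169.9]
ft_force: [7.8, -3.7, 16.2]
finger_gap: 51.3
tip now(board) [ 33.814 -12.519  89.246] rpy [179.887  15.715 169.903] gap 51.33450263990083 F [ 8.303 -2.284 16.243] t 9.4667
t [0.965 0.002 0.308] a [ 0.002  0.016 -0.004]
```

View pics/crop19.png

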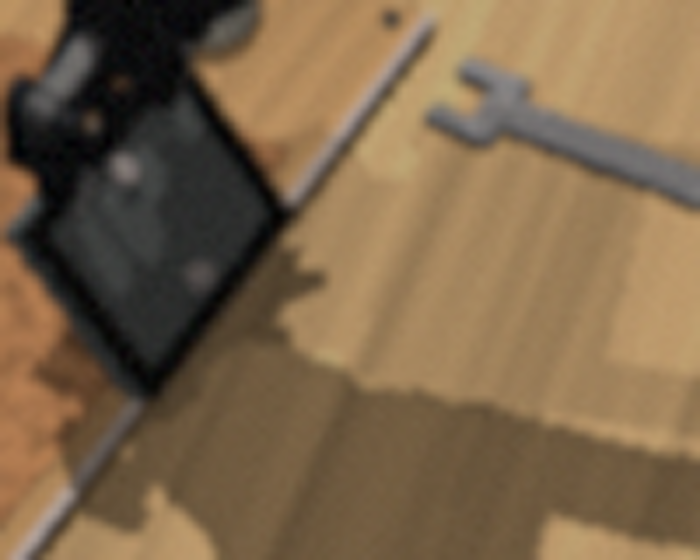

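The cover is at about 122° and still hasn't slipped. Releasing by lifting straight up.

```bash

python3 -m jog '[{"tx":-0.07,"ty":0,"tz":-0.25,"ax":0,"ay":0,"az":0,"hand":0.6},{"tx":-0.11,"ty":0,"tz":-0.4,"ax":0,"ay":0,"az":0,"hand":0.6},{"tx":-0.11,"ty":0,"tz":-0.4,"ax":0,"ay":0,"az":0,"hand":0.6},{"tx":-0.11,"ty":0,"tz":-0.4,"ax":0,"ay":0,"az":0,"hand":0.6},{"tx":-0.11,"ty":0,"tz":-0.4,"ax":0,"ay":0,"az":0,"hand":0.6}]'
python3 -m jog '[{"tx":0.8,"ty":0,"tz":-0.5,"ax":0,"ay":0,"az":0,"hand":0.6},{"tx":0.8,"ty":0,"tz":-0.5,"ax":0,"ay":0,"az":0,"hand":0.6},{"tx":0.8,"ty":0,"tz":-0.5,"ax":0,"ay":0,"az":0,"hand":0.6},{"tx":0.8,"ty":0,"tz":-0.5,"ax":0,"ay":0,"az":0,"hand":0.6},{"tx":0.8,"ty":0,"tz":-0.5,"ax":0,"ay":0,"az":0,"hand":0.6}]'
python3 - <<'E'
from h import *
plan([-95,-12,5],15,168)
for n in('side','top'): snap(n,n+'20.png')
s=load('side20.png');im=cv2.cvtColor(s['pixels'],cv2.COLOR_RGB2BGR)
t=load('top20.png');it=cv2.cvtColor(t['pixels'],cv2.COLOR_RGB2BGR)
a=cv2.resize(im[150:310,170:370],(400,320),interpolation=cv2.INTER_CUBIC)
b=cv2.resize(it[110:230,215:365],(400,320),interpolation=cv2.INTER_CUBIC)
cv2.imwrite('pics/crop20.png',np.hstack([a,b]))
E
```

```text
time: 9.93
tool_pos: [643.7, 89.1, 306.1]
tcp_rot: [-180.0, 14.8, 169.9]
ft_force: [-0.8, 0.2, -0.5]
finger_gap: 51.3
time: 10.35
tool_pos: [508.0, 113.5, 347.7]
tcp_rot: [-180.0, 14.7, 170.0]
ft_force: [-0.2, -0.2, 0.9]
finger_gap: 51.4
tip now(board) [-110.718  -12.319  185.236] rpy [-179.974   14.736  170.026] gap 51.413285454965404 F [-0.127 -0.257  0.93 ] t 10.35
t [0.209 0.002 1.189] a [-0.001 -0.006 -0.001]
```

View pics/crop20.png

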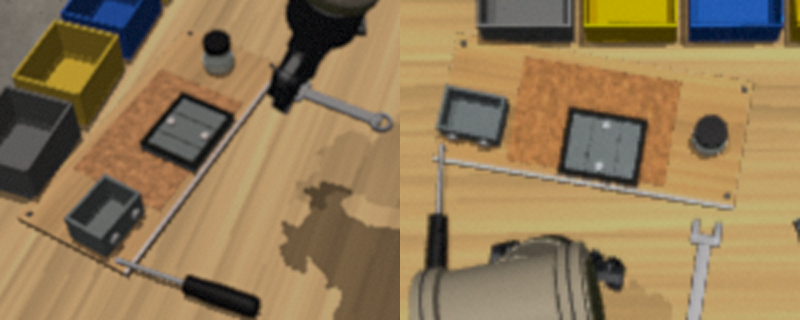

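The cover now lies on the board with its gasket side up, just inside the strip (top crop, centre about (603,147)). Checking that it's flat and that nothing else moved.

```bash
python3 - <<'E'
from h import *
np.set_printoptions(precision=1,suppress=True)
s=snap('top','top21.png'); s0=load('top0.png')
B=((cloud(s).reshape(-1,3)-O)@RB).reshape(400,640,3)
m=(B[...,0]>15)&(B[...,0]<80)&(B[...,1]>-55)&(B[...,1]<30); Q=B[m]
c=np.linalg.lstsq(np.c_[Q[:,:2],np.ones(len(Q))],Q[:,2],rcond=None)[0]
print('z med',np.median(Q[:,2]),'tilt',np.degrees(np.arctan(c[:2])))
hsv=cv2.cvtColor(s['pixels'],cv2.COLOR_RGB2HSV)
k=((hsv[...,1]<70)&(B[...,0]>-20)&(B[...,0]<120)&(B[...,1]>-85)&(B[...,1]<60)&(B[...,2]>16)).astype(np.uint8)
cs,_=cv2.findContours(k,cv2.RETR_EXTERNAL,cv2.CHAIN_APPROX_NONE);q=max(cs,key=cv2.contourArea)
X=(cast(s,q.reshape(-1,2),26)-O)@RB; print('cover in board',cv2.minAreaRect(X[:,:2].astype(np.float32)))
d=cv2.absdiff(s['pixels'],s0['pixels']).max(2); d=(cv2.GaussianBlur(d,(3,3),0)>40).astype(np.uint8)
n,l,st,ce=cv2.connectedComponentsWithStats(d)
print([ (tuple(r[:5])) for r in st[1:] if r[4]>8])
print(sense()['time'],sense()['ft_force'])
E
```

```text
z med 20.87267598998635 tilt [0.1 0.8]
cover in board ((47.51289749145508, -16.564353942871094), (80.59551239013672, 93.5000228881836), 0.5925191640853882)
[(np.int32(274), np.int32(150), np.int32(34), np.int32(31), np.int32(839)), (np.int32(220), np.int32(190), np.int32(87), np.int32(193), np.int32(7445)), (np.int32(268), np.int32(212), np.int32(3), np.int32(4), np.int32(11)), (np.int32(30), np.int32(329), np.int32(207), np.int32(71), np.int32(7845)), (np.int32(295), np.int32(350), np.int32(10), np.int32(11), np.int32(70)), (np.int32(8), np.int32(356), np.int32(5), np.int32(5), np.int32(16)), (np.int32(242), np.int32(363), np.int32(64), np.int32(37), np.int32(1265)), (np.int32(279), np.int32(370), np.int32(3), np.int32(5), np.int32(15)), (np.int32(0), np.int32(375), np.int32(32), np.int32(25), np.int32(546)), (np.int32(338), np.int32(384), np.int32(11), np.int32(8), np.int32(52)), (np.int32(310), np.int32(387), np.int32(24), np.int32(13), np.int32(173)), (np.int32(339), np.int32(393), np.int32(8), np.int32(4), np.int32(19))]
10.5 [-0.1  0.6 -0.7]
```

```bash
python3 -c "
from bench import *
print(hand_in())"
```

```text
the job is handed in; nothing more can be done
None
```

The cover now lies flat on the board with its gasket side up, and I handed the job in at about 10.5 s.

**What I did:** I took the leftmost of the three look-alike plates and pushed it with two fingertips until it sat square against the board's near edge. The fingertips then tipped it up and over against that edge, and I let go at about 122°, past balance. It was never gripped. Its far side stayed low at the edge throughout, though near the end it pivoted on the edge's top corner rather than at bench level.

**Last checks:**
- **Position:** the cover is fully on the board, with its near side about 7 mm inside the edge and turned 0.6° from square.
- **Flatness:** tilt is within 0.8°.
- **Other objects:** comparing the first and last top views, only the cover and the arm with its shadow changed. The arm overlapped the screwdriver in that view, so I judged it by eye from the side view, where it looks unmoved.
- **Robot:** it was clear of everything, with under 1 N at the wrist.

**What disagreed:**
- **Height:** the cover's middle read about 21 mm high, not the expected 26 mm. I put this down to the recess inside the gasket rim but did not confirm it.
- **Outline:** it measured 81 x 94 mm against the true 84 x 100 mm, because the dark rim was partly missed.
- **Bench contact:** while I was setting the height, the fingertips pressed the bench with a wrist force of about 60 N, under the 120 N limit.

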